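# Set the toaster's browning pointer with a fingertip and start the toast

## Robot

A 6-joint arm with a two-finger parallel gripper is mounted at the origin on the work surface. World frame = base frame: x ahead of the robot, y to its left, z up, the work surface at z = 0. Lengths are in m, angles in rad, forces in N, time in s.
With the tool pointing down it reaches from about 0.425 to 0.95 m from the base axis. Payload 3.5 kg.
Tool frame: the origin (TCP) lies on the centre line of the jaws, within the pads' length; the fingertips stand 8 mm ahead of it and the grasp point (between the pads) lies 11 mm behind it; z points along the fingers, y is the line along which they close (so a half turn about z gives the same grasp; the last joint's range is limited). The gripper opens to 85 mm and grips with 20 to 120 N. Pads are 22 mm wide; open, the fingers measure 114 mm over their backs; the gripper's body (76 mm by 85 mm) begins 54 mm behind the grasp point. The pads swing forward as they close: fully open they stand 13 mm farther back than shut.
Start: joints at [1.055, 0.286, 1.577, -0, 1.279, -0.15], TCP at [0.241, 0.63, 0.203] pointing down, gripper open.
Joint ranges: [-2.77, 2.77], [-0.9, 2.22], [0.21, 2.48], [-1.53, 4.67], [0.24, 2.81], [-2.84, 2.84]. Speed limits (rad/s): [2.79, 2.79, 3.14, 3.14, 3.14, 3.14].

## Interface

Orientations are given as a unit quaternion [x, y, z, w].
In Python, from plant import ctrl gives the robot as it stands. The module is installed in compiled form; this text tells all that it offers.
- The arm moves only by the tool send_rows, never from a script. Its argument "steps" is a list of rows, each a list of 5 numbers: the shift along the tool's x, y, z in m, then the turn about the tool's z in degrees, then the opening, from -1 (shut) to 1 (fully open). A call has 1 to 12 rows; each row is the pose to reach, as a shift and turn from the pose commanded when the call began, along the tool's axes at that moment; what a row does not reach only later rows make up. A row lasts 1/10 s, in which the tool goes at most 50 mm and 8.59 degrees, less where a joint would pass 70% of its speed; a pose out of reach is approached as far as the arm can. A call with a gripper value outside its range is refused whole. The fingers move at their own pace and stop on an object; "squeeze" is the grip in N (left out, the last holds). Time passes only in rows, so rows that repeat a pose let the fingers close. It gives the time, the measured TCP pose, the force, the opening and the grip force at its end, in the units of the state.
- ctrl.get_state(): the state, without advancing time (a new reading comes with each control period).
- ctrl.read_camera(name): name is "scene" or "top" or "wrist"; returns the picture (420x560x3 uint8, red, green, blue); there is no depth.
- ctrl.calibration(name): a dict with "intrinsics" (3x3 intrinsics, pixels), "extrinsics" (4x4, takes a point from world to camera coordinates); the wrist camera has in their place "tool_from_camera" (4x4, takes a point from camera to tool coordinates, whose origin is the TCP and whose axes are the flange's). Camera axes: x right, y up, looking along -z (the intrinsics and any distortion apply to the point x, -y, -z); pixel columns grow to the right and rows downward; lengths in m; the calibration is good to about 2 mm. The wrist camera is an equidistant fisheye: a pixel r from the principal point sees the ray r / f radians off the axis. A picture is of the moment at which its call begins: read the wrist's pose just before it. calibration takes no time and is no camera call.
- ctrl.sign_off(): hands the job in; it is judged then, once.
The state is a dict: "time": time; "qpos": joint angles; "dq": joint speeds; "joint_efforts": joint torques, N m; "eef_pos": TCP position; "tcp_rot": TCP orientation; "contact_force": force on the tool from outside, world axes, zero at the start; "wrist_torque": the same for the moment, N m; "opening": opening from 0.0 (shut) to 1.0 (fully open); "finger_force": force on a finger pad.
Only numpy, scipy, OpenCV 4.12 (cv2) and the standard library are available. Lean on these libraries where they do the work, as an engineer would, in place of code of your own. Each camera call takes 0.05 s, during which the arm holds its last target. There are 200 camera calls.

## Task

With a fingertip, push the black pointer arm on top of the toaster round until it points at the red dot, and only after that push the toaster's slide lever all the way down so both slices go down. Only push the pointer and the lever: lift or carry nothing, do not touch the bread, and leave everything else on the island where it stands.

Things in the scene. Friction and masses are not known exactly. Their poses are not given: they have to be found in the camera images.
- toaster: Cream two-slot toaster, fixed: 190 (x) x 340 (y) x 180 mm high. Origin: centre of its underside, on the worktop. Its front (-x) faces the robot. The bread slots (20 mm wide, along y) are in the left half (y +15 to +135 mm, x -32 and +32 mm); the right half of the top (y -170 to +10 mm) is a flat control deck 180 mm high, with the pointer on it.
- pointer (a joint): Angle of the browning pointer about its vertical pivot, rad, +-1.15 at its stops; 0 = pointing straight to the toaster's front (-x), positive = turned counter-clockwise seen from above. Stiff: it stays where it is left (friction 0.05 N m, no spring, about 1 N at the arm).
- pointer_pivot (a point): On the pointer's pivot axis, 196 mm above the worktop (at x +55, y -85 mm on the toaster). Round steel hub of radius 11 mm, its top 206 mm above the worktop, and a washer of radius 13 mm below it. Same axes as pointer_tip.
- pointer_tip (a point): Free end of the pointer: a straight black bar, 60 mm from the pivot, 8 mm wide; it stands free over the deck, from 188 to 204 mm above the worktop. The point lies on the bar's centre line at 196 mm height; +x points outward along the bar, z up.
- red_dot: Red disc, 18 mm across, 2.5 mm thick, stuck on the control deck beyond the pointer's reach, 67 to 91 mm from the pivot, either side of the pointer's start. Origin: centre of its underside (180 mm above the worktop).
- blue_dot: Blue disc, same size and height, on the other side: not the one to point at.
- lever (a joint): Travel of the slide lever, m: 0 = up (start), 0.045 = fully down, at its stop. It carries the bread down. Stiff: 4 N friction and some damping, no spring, no latch; it stays where it is left.
- lever_pad (a point): The place to press: on the flat top of the black lever tab on the toaster's front face. The tab is 34 mm wide (toaster's y), sticks out 49 mm and is 12 mm thick; this point is 30 mm in front of the face, at y -85 mm on the toaster, 160 mm above the worktop when up and 115 mm when fully down. Same axes as the toaster.
- bread_near: Loose slice of bread, 14 x 102 x 100 mm, upright in the slot nearer the robot, its top about 30 mm above the toaster; with the lever down about 15 mm below its top. Origin: centre of its underside.
- bread_far: The same in the farther slot.
- toast_rack: Loose slatted wooden toast rack, 160 x 85 x 90 mm, to the left of the toaster. Origin: centre of its underside.
- jam_jar: Loose clear glass jam jar with a brass twist cap, 72 mm across, 106 mm high, in front of the toaster. Origin: centre of its underside.
- butter_crock: Loose white ceramic butter crock with a blue knob, 110 mm across, 96 mm high, to the right of the toaster. Origin: centre of its underside.
- spoon_rest: Loose orange silicone spoon rest, about 175 x 76 x 16 mm, in front of the toaster on the right. Origin: on the worktop at the centre of its bowl.
- mug: Loose blue mug, 80 mm across, 92 mm high, behind on the right. Origin: centre of its underside.
- plate: Loose white plate, 190 mm across, 20 mm high, well to the right. Origin: centre of its underside.
Not all that is in view belongs to the job. Leave any purple look-alike of the bread_far alone.

How it is judged:
By the outcome, as a careful person would: the job done as asked, in the order asked, and still so for the second after the job is handed in, with the robot touching nothing.
It also fails if it takes over 45 s, if anything falls off the work surface, if the arm or the gripper's body presses on something with over 40 N, if the wrist force passes 120 N, or if a joint passes its speed limit or range.

## Working session

There is one attempt and no reset: what is moved stays moved. The work goes in short steps, Python scripts to look and compute and a tool call to move; the robot and the scene stay as the last step left them, time stands still between calls to the robot, and variables do not carry over. Pictures are saved under pics/ and viewed, at most 10 in all, crops included, and the job is handed in when it is done.

Besides the shell and the picture viewer there is one more tool, called after "Request:" as name(argument=value, ...) on one line, values as JSON. send_rows: Moves the arm, as the interface text tells. Its arguments: {"type":"object","properties":{"steps":{"type":"array","items":{"type":"array","items":{"type":"number"}}},"squeeze":{"type":"number"}},"required":["steps"]}

```bash
mkdir -p pics; cat > h.py <<'E'
import numpy as np, cv2
from plant import ctrl
def snap(n,f):
    im=ctrl.read_camera(n); cv2.imwrite(f'pics/{f}.png',im[:,:,::-1]); return im
E
python3 - <<'E'
from h import *
s=ctrl.get_state(); print({k:np.round(v,3) for k,v in s.items()})
snap('top','top0'); snap('scene','sc0')
for n in('top','scene','wrist'): print(n,{k:np.round(v,4) if not isinstance(v,str) else v for k,v in ctrl.calibration(n).items()})
E
```

```text
{'time': np.float64(0.0), 'qpos': array([ 1.055,  0.287,  1.578, -0.   ,  1.279, -0.15 ]), 'dq': array([-0.   ,  0.   , -0.   ,  0.002, -0.001, -0.003]), 'joint_efforts': array([ 3.0000e-03, -4.0598e+01, -2.9263e+01, -0.0000e+00,  6.0000e-03,
        0.0000e+00]), 'eef_pos': array([0.241, 0.63 , 0.202]), 'tcp_rot': array([ 0.182,  0.983, -0.001, -0.   ]), 'contact_force': array([ 0.074, -0.011, -0.387]), 'wrist_torque': array([ 0.023,  0.016, -0.006]), 'finger_force': np.float64(0.0), 'opening': np.float64(1.002)}
top {'intrinsics': array([[496.523 ,   0.    , 278.8201],
       [  0.    , 496.523 , 208.681 ],
       [  0.    ,   0.    ,   1.    ]]), 'extrinsics': array([[-1.210e-02, -9.999e-01, -2.600e-03,  5.500e-03],
       [ 9.838e-01, -1.240e-02,  1.789e-01, -6.004e-01],
       [-1.789e-01, -4.000e-04,  9.839e-01, -1.282e+00],
       [ 0.000e+00,  0.000e+00,  0.000e+00,  1.000e+00]])}
scene {'intrinsics': array([[390.4764,   0.    , 285.1328],
       [  0.    , 390.4764, 205.3143],
       [  0.    ,   0.    ,   1.    ]]), 'extrinsics': array([[-0.4217,  0.9066,  0.012 ,  0.2382],
       [-0.5653, -0.2732,  0.7783,  0.2388],
       [ 0.7089,  0.3215,  0.6278, -1.759 ],
       [ 0.    ,  0.    ,  0.    ,  1.    ]])}
wrist {'intrinsics': array([[325.1923,   0.    , 281.2289],
       [  0.    , 325.1923, 207.9179],
       [  0.    ,   0.    ,   1.    ]]), 'tool_from_camera': array([[-5.000e-04,  9.531e-01,  3.026e-01,  7.700e-02],
       [ 1.000e+00,  8.000e-04, -8.000e-04,  3.000e-04],
       [-1.000e-03,  3.026e-01, -9.531e-01, -1.710e-01],
       [ 0.000e+00,  0.000e+00,  0.000e+00,  1.000e+00]])}
```

View pics/top0.png

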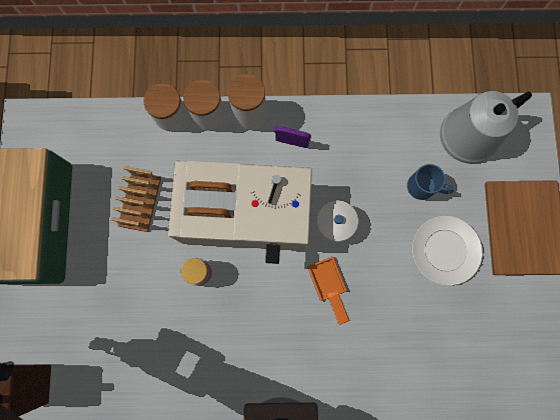

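View pics/sc0.png

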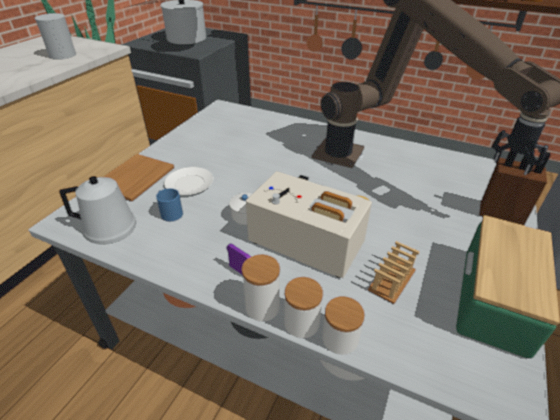

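The top view shows the toaster at cols 170-311, rows 160-245. The pointer hub is near (276,180) and its tip near (271,203). The red dot is at (255,204), the blue dot at (295,204) and the lever tab at (272,254). The purple look-alike at (292,136) is to be left alone. I'll enlarge the deck to confirm.

```bash
python3 - <<'E'
from h import *
im=cv2.imread('pics/top0.png')[155:275,165:325]
cv2.imwrite('pics/c1.png',cv2.resize(im,None,fx=5,fy=5,interpolation=cv2.INTER_CUBIC))
im=cv2.imread('pics/sc0.png')[165:265,230:380]
cv2.imwrite('pics/c2.png',cv2.resize(im,None,fx=5,fy=5,interpolation=cv2.INTER_CUBIC))
E
```

```text
(no output)
```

View pics/c1.png

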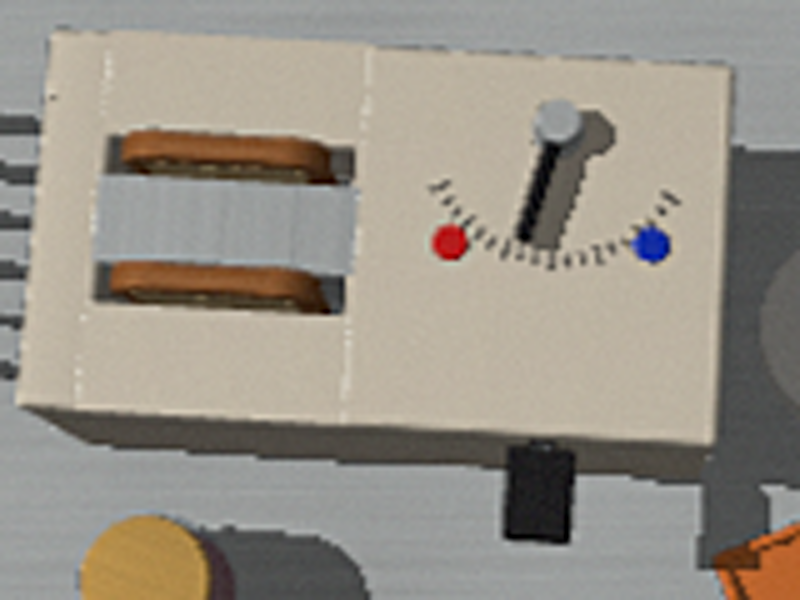

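View pics/c2.png

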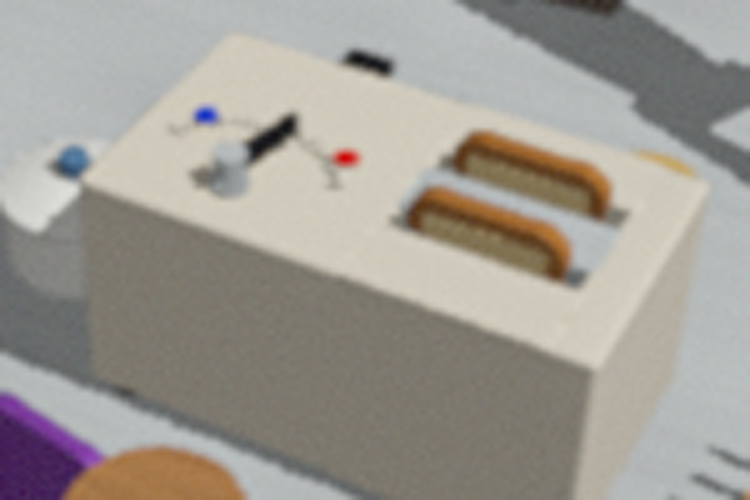

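The crops show these pixels:

| Item | c1 (top) | c2 (scene) |
|---|---|---|
| Red dot | (450,243) | (346,158) |
| Blue dot | (653,244) | (206,116) |
| Hub top | (558,122) | (232,153) |
| Pointer tip | (525,240) | (292,125) |
| Lever tab | cols 503-575, rows 450-543 | not read |

The red dot lies on the bread side of the pointer.

```bash
cat >> h.py <<'E'
def ray(n,uv):
    c=ctrl.calibration(n);K=np.array(c['intrinsics']);E=np.array(c['extrinsics'])
    d=np.linalg.inv(K)@[*uv,1]; d=d*[1,-1,-1]
    R=E[:3,:3]; return -R.T@E[:3,3], R.T@d
def onz(n,uv,z):
    o,d=ray(n,uv); return o+d*(z-o[2])/d[2]
def tri(l):
    A=0;b=0
    for n,uv in l:
        o,d=ray(n,uv);d=d/np.linalg.norm(d);P=np.eye(3)-np.outer(d,d);A=A+P;b=b+P@o
    return np.linalg.solve(A,b)
t=lambda u,v:(165+(u+.5)/5-.5,155+(v+.5)/5-.5)
s=lambda u,v:(230+(u+.5)/5-.5,165+(v+.5)/5-.5)
E
python3 - <<'E'
from h import *
np.set_printoptions(precision=4,suppress=True)
for n,a,b,z in [('red',(450,243),(346,158),.182),('blue',(653,244),(206,116),.182),('hub',(558,122),(232,153),.206),('tip',(525,240),(292,125),.204)]:
    print(n,tri([('top',t(*a)),('scene',s(*b))]),onz('top',t(*a),z),onz('scene',s(*b),z))
C=[onz('top',t(*p),.18) for p in [(53,30),(732,66),(715,443),(18,403)]]
for c in C: print(c)
yaw=lambda d:np.arctan2(-d[0],d[1])
print('center',np.mean(C,0),'yaws',yaw(C[0]-C[1]),yaw(C[3]-C[2]),np.arctan2(*(C[0]-C[3])[1::-1]),np.arctan2(*(C[1]-C[2])[1::-1]))
for p in [(503,537),(570,543),(575,455),(508,447)]: print('lever',onz('top',t(*p),.16))
E
```

```text
red [0.592  0.057  0.1794] [0.5915 0.0568 0.182 ] [0.5951 0.0582 0.182 ]
blue [ 0.5901 -0.0415  0.1789] [ 0.5897 -0.042   0.182 ] [ 0.5937 -0.039   0.182 ]
hub [0.6459 0.0041 0.2029] [0.6455 0.0035 0.206 ] [0.6494 0.0065 0.206 ]
tip [0.5907 0.0198 0.1919] [0.5882 0.0199 0.204 ] [0.6057 0.026  0.204 ]
[0.7019 0.2534 0.18  ]
[ 0.6791 -0.0827  0.18  ]
[ 0.4924 -0.0701  0.18  ]
[0.5159 0.2656 0.18  ]
center [0.5973 0.0915 0.18  ] yaws -0.06753183432916338 -0.07000079309899418 -0.0654642529123661 -0.06736038796780855
lever [0.45   0.0327 0.16  ]
lever [0.4467 0.0002 0.16  ]
lever [ 0.4895 -0.0027  0.16  ]
lever [0.4939 0.0299 0.16  ]
```

The toaster is at (0.597, 0.092) with yaw -3.9°. The hub is at (0.646, 0.003) and the lever pad at about (0.467, 0.015). The pointer must turn clockwise by about 28° so its bar heads 135.3° in the world frame. I'll push with the gripper shut, using the tool's +x side, with tool x heading 45.3°.

Request:
send_rows(steps=[[0, 0, -0.05, 0, 1], [0, 0, -0.1, 0, 1], [0, 0, -0.15, 0, 0], [-0.536, -0.477, -0.15, 113.7, -1], [-0.536, -0.477, -0.15, 113.7, -1], [-0.536, -0.477, -0.15, 113.7, -1], [-0.536, -0.477, -0.15, 113.7, -1], [-0.536, -0.477, -0.15, 113.7, -1], [-0.536, -0.477, -0.15, 113.7, -1], [-0.536, -0.477, -0.15, 113.7, -1], [-0.536, -0.477, -0.15, 113.7, -1], [-0.536, -0.477, -0.15, 113.7, -1]], squeeze=20)

```text
time: 1.3
eef_pos: [0.4486, 0.2288, 0.3527]
tcp_rot: [0.758, 0.652, -0.0, -0.0]
contact_force: [1.3, 0.1, 0.2]
opening: 0.001
finger_force: 0.0
```

```bash
cat >> h.py <<'E'
from scipy.spatial.transform import Rotation as Ro
def go(x,y,z,head=None):
    s=ctrl.get_state();R=Ro.from_quat(s['tcp_rot']).as_matrix();h=np.degrees(np.arctan2(R[1,0],R[0,0]))
    print('t',s['time'],'pos',np.round(s['eef_pos'],4),'head',round(h,2),'F',np.round(s['contact_force'],1),'open',round(float(s['opening']),2))
    print('shift',np.round(R.T@(np.array([x,y,z])-s['eef_pos']),4),'turn',None if head is None else round((h-head+180)%360-180,2))
E
python3 -c "
from h import *
go(.5713,-.007,.30,45.3)"
```

```text
t 1.3 pos [0.4486 0.2288 0.3527] head 81.35 F [1.3 0.1 0.2] open 0.0
shift [-0.2147  0.1568  0.0527] turn 36.05
```

Request:
send_rows(steps=[[-0.215, 0.157, 0.0, 36, -1], [-0.215, 0.157, 0.0, 36, -1], [-0.215, 0.157, 0.0, 36, -1], [-0.215, 0.157, 0.0, 36, -1], [-0.215, 0.157, 0.0, 36, -1], [-0.215, 0.157, 0.0, 36, -1], [-0.215, 0.157, 0.0, 36, -1], [-0.215, 0.157, 0.05, 36, -1], [-0.215, 0.157, 0.05, 36, -1], [-0.215, 0.157, 0.05, 36, -1]])

```text
time: 2.3
eef_pos: [0.5714, -0.0032, 0.3021]
tcp_rot: [0.921, 0.389, -0.001, -0.001]
contact_force: [0.6, -0.2, 0.6]
opening: 0.005
finger_force: 0.0
```

```bash
python3 -c "
from h import *
go(.5713,-.007,.199,45.3)
im=snap('wrist','w1')"
```

```text
t 2.3 pos [ 0.5714 -0.0032  0.3021] head 45.8 F [ 0.6 -0.2  0.6] open 0.01
shift [-0.0026  0.0029  0.1031] turn 0.5
```

View pics/w1.png

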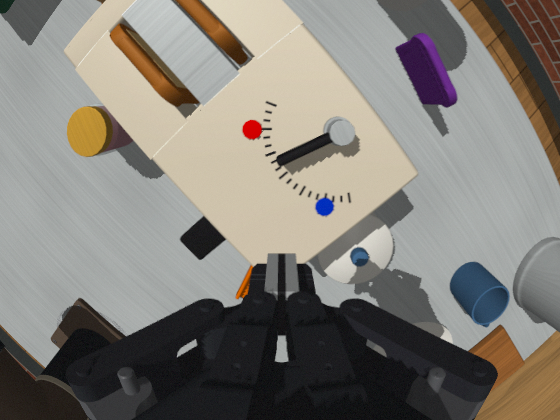

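The wrist view shows the red dot at (252,129), the blue dot at (324,207), the hub top at (341,131) and the tip end at (279,161). The fingertips are at (282,258), on the blue (-y) side of the bar as planned.

```bash
cat >> h.py <<'E'
def won(uv,z):
    s=ctrl.get_state();c=ctrl.calibration('wrist');K=np.array(c['intrinsics']);T=np.array(c['tool_from_camera'])
    d=(np.array(uv)-K[:2,2])/K[0,0];r=np.hypot(*d)
    v=np.array([np.sin(r)*d[0]/r,-np.sin(r)*d[1]/r,-np.cos(r)])
    R=Ro.from_quat(s['tcp_rot']).as_matrix();v=R@T[:3,:3]@v;o=s['eef_pos']+R@T[:3,3]
    return o+v*(z-o[2])/v[2]
def wang(hub,tip,red,zt=.204,zh=.206):
    h,t_,r=won(hub,zh),won(tip,zt),won(red,.1825)
    a=lambda p:np.degrees(np.arctan2(*(p-h)[1::-1]))
    print('hub',h.round(4),'tip',t_.round(4),'red',r.round(4),'bar',a(t_).round(1),'want',a(r).round(1), 'len',np.hypot(*(t_-h)[:2]).round(4))
E
python3 -c "
from h import *
wang((341,131),(279,161),(252,129))
print(won((324,207),.1825),won((282,258),.294))"
```

```text
hub [0.6503 0.0044 0.206 ] tip [0.595  0.0216 0.204 ] red [0.5956 0.0572 0.1825] bar 162.7 want 136.0 len 0.058
[ 0.59240422 -0.04200976  0.1825    ] [ 0.56462065 -0.01277912  0.294     ]
```

Request:
send_rows(steps=[[0, 0.002, 0.04, 0.2, -1], [0, 0.002, 0.08, 0.2, -1], [0, 0.002, 0.095, 0.2, -1], [0, 0.002, 0.103, 0.2, -1], [0, 0.002, 0.103, 0.2, -1], [0, 0.002, 0.103, 0.2, -1]])

```text
time: 2.95
eef_pos: [0.5756, -0.0062, 0.203]
tcp_rot: [0.922, 0.387, 0.002, 0.001]
contact_force: [0.4, -0.1, -0.1]
opening: 0.0
finger_force: 0.0
```

```bash
python3 -c "
from h import *
go(.6047,.0255,.199,45.6)"
```

```text
t 2.95 pos [ 0.5756 -0.0062  0.203 ] head 45.51 F [ 0.4 -0.1 -0.1] open 0.0
shift [ 0.043  -0.0015  0.0041] turn -0.09
```

Request:
send_rows(steps=[[0, -0.001, 0.004, 0, -1], [0.008, -0.001, 0.004, 0, -1], [0.014, -0.001, 0.004, 0, -1], [0.02, -0.001, 0.004, 0, -1], [0.025, -0.001, 0.004, 0, -1], [0.03, -0.001, 0.004, 0, -1], [0.034, -0.001, 0.004, 0, -1], [0.036, -0.001, 0.004, 0, -1], [0.036, -0.001, 0.004, 0, -1]])

```text
time: 3.85
eef_pos: [0.5987, 0.0205, 0.196]
tcp_rot: [0.922, 0.387, -0.0, -0.0]
contact_force: [-0.4, -0.2, -0.7]
opening: -0.006
finger_force: 0.0
```

```bash
python3 -c "
from h import *
go(.6047,.0255,.199,45.6)
im=snap('wrist','w2f')
cv2.imwrite('pics/w2.png',cv2.resize(im[60:300,150:430,::-1],None,fx=2.5,fy=2.5,interpolation=cv2.INTER_CUBIC))"
```

```text
t 3.85 pos [0.5987 0.0205 0.196 ] head 45.51 F [-0.4 -0.2 -0.7] open -0.01
shift [ 0.0078  0.0008 -0.003 ] turn -0.09
```

View pics/w2.png

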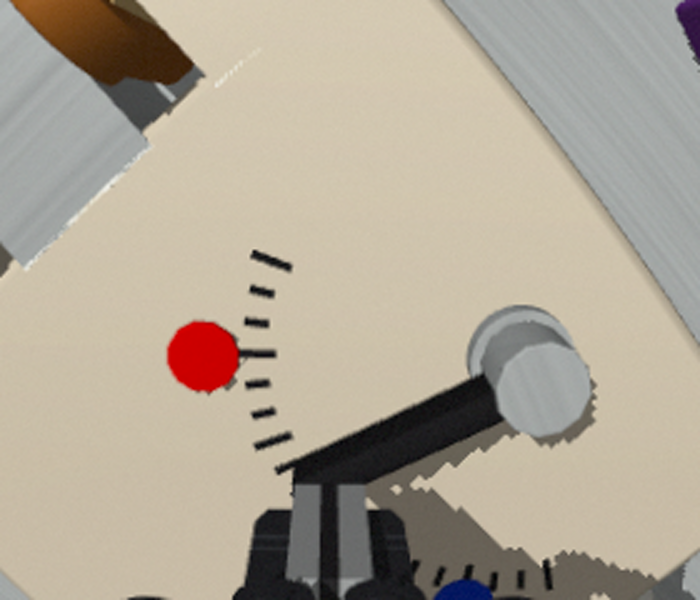

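The finger is only just reaching the bar near its end. The red dot is at (231.2,202.4), the hub top at (367.6,216) and the bar end at about (268,248).

```bash
python3 -c "
from h import *
p=lambda u,v:(150+u/2.5,60+v/2.5)
wang(p(544,390),p(310,480),p(203,356))
go(*won(p(544,390),.206),45.6);go(*won(p(203,356),.1825),45.6);print('fingertips fwd edge',won(p(330,486),.19))"
```

```text
hub [0.6473 0.0037 0.206 ] tip [0.5963 0.0235 0.204 ] red [0.5934 0.0575 0.1825] bar 158.7 want 135.0 len 0.0548
t 3.9 pos [0.5986 0.0203 0.1961] head 45.5 F [-0.1 -0.2  0.3] open -0.0
shift [ 0.0223  0.0464 -0.0099] turn -0.1
t 3.9 pos [0.5986 0.0203 0.1961] head 45.5 F [-0.1 -0.2  0.3] open -0.0
shift [ 0.0229 -0.0297  0.0136] turn -0.1
fingertips fwd edge [0.59367192 0.01453396 0.19      ]
```

```bash
cat >> h.py <<'E'
def wproj(P,s,c):
    K=np.array(c['intrinsics']);T=np.array(c['tool_from_camera']);R=Ro.from_quat(s['tcp_rot']).as_matrix()
    v=((np.atleast_2d(P)-s['eef_pos'])@R-T[:3,3])@T[:3,:3]
    v=v*[1,-1,-1];q=np.hypot(v[:,0],v[:,1]);r=np.arctan2(q,v[:,2])
    return K[:2,2]+K[0,0]*(r/q)[:,None]*v[:,:2]
def barang(im,hub,r0=.014,r1=.038):
    s=ctrl.get_state();c=ctrl.calibration('wrist');dark=(im.max(2)<60).astype(np.float32)
    best=[]
    for dz in (0,):
      for a in np.arange(100,185,.5):
        th=np.radians(a);u=np.array([np.cos(th),np.sin(th),0]);n=np.array([-u[1],u[0],0])
        def hull(w):
            P=[hub*[1,1,0]+u*r+n*k+[0,0,z] for r in(r0,r1) for k in(-w,w) for z in(.188,.204)]
            m=np.zeros(dark.shape,np.uint8);cv2.fillConvexPoly(m,cv2.convexHull(np.round(wproj(P,s,c)*16).astype(np.int32)),1,shift=4);return m>0
        i=hull(.004);o=hull(.009)&~i
        best.append((dark[i].mean()-dark[o].mean(),a))
    return max(best)
def redpos(im):
    m=(im[:,:,0]>150)&(im[:,:,1]<60)&(im[:,:,2]<60);v,u=np.nonzero(m);return won((u.mean(),v.mean()),.1825)
E
python3 -c "
from h import *
h=np.array([.6473,.0037,0])
im=cv2.imread('pics/w2f.png')[:,:,::-1];r=redpos(im);print(barang(im,h),r,np.degrees(np.arctan2(*(r-h)[1::-1])))
"
```

```text
(np.float32(0.8288645), np.float64(160.5)) [0.59332947 0.05784935 0.1825    ] 134.90523599174838
```

Request:
send_rows(steps=[[0.003, 0, 0, 0, -1], [0.005, 0, 0, 0, -1], [0.007, 0, 0, 0, -1], [0.007, 0, 0, 0, -1], [0.007, 0, 0, 0, -1]])

```text
time: 4.4
eef_pos: [0.6035, 0.0253, 0.1961]
tcp_rot: [0.922, 0.387, -0.0, -0.0]
contact_force: [-0.4, -0.1, 1.0]
opening: 0.006
finger_force: 0.0
```

```bash
python3 -c "
from h import *
go(.6047,.0255,.199,45.6)
h=np.array([.6473,.0037,0])
im=snap('wrist','w3');r=redpos(im);print(barang(im,h),r,np.degrees(np.arctan2(*(r-h)[1::-1])))
cv2.imwrite('pics/w3c.png',cv2.resize(im[60:300,150:430,::-1],None,fx=2.5,fy=2.5,interpolation=cv2.INTER_CUBIC))
"
```

```text
t 4.4 pos [0.6035 0.0253 0.1961] head 45.5 F [-0.4 -0.1  1. ] open 0.01
shift [ 0.001   0.0008 -0.0029] turn -0.1
(np.float32(0.81623065), np.float64(160.0)) [0.5933551  0.05789047 0.1825    ] 134.86988232923102
```

View pics/w3c.png

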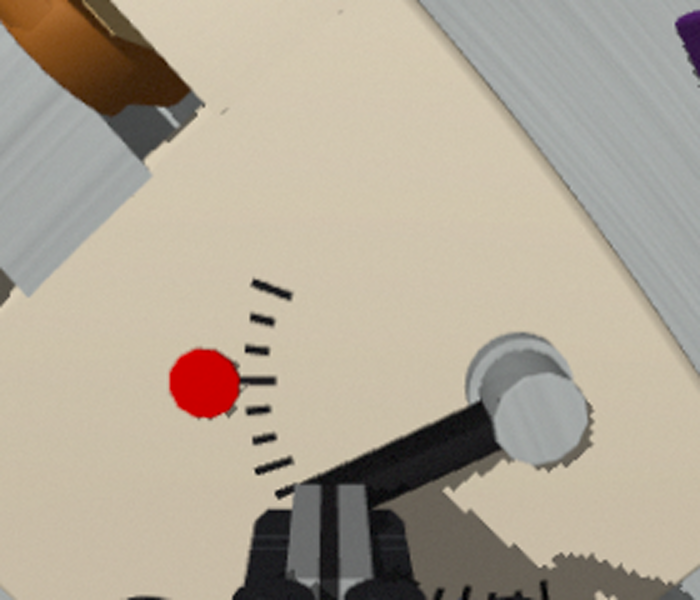

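The fingertip is drawn over the bar and the bar has not turned, so the tip may be riding above the bar. I'll check the tip height by projection.

```bash
python3 -c "
from h import *
s=ctrl.get_state();c=ctrl.calibration('wrist');R=Ro.from_quat(s['tcp_rot']).as_matrix()
for P in [(11,-10,8),(11,10,8),(11,0,0),(11,0,-8),(0,0,8),(0,0,0),(8,0,8)]: print(P,(wproj(s['eef_pos']+R@(np.array(P)/1000),s,c)[0]-[150,60])*2.5)
h=np.array([.6473,.0037,0])
for a in(160,163):
  u=np.array([np.cos(np.radians(a)),np.sin(np.radians(a)),0]);print(a,[(wproj(h+u*r+[0,0,.204],s,c)[0]-[150,60])*2.5 for r in(.015,.06)])
"
```

```text
(11, -10, 8) [285.11855548 411.13880823]
(11, 10, 8) [370.20730383 411.10060269]
(11, 0, 0) [327.64518903 423.53340973]
(11, 0, -8) [327.62758595 436.95692404]
(0, 0, 8) [327.69216092 454.12618625]
(0, 0, 0) [327.67767211 467.91793383]
(8, 0, 8) [327.6698914  423.05690087]
160 [array([476.62413493, 443.68793861]), array([291.39657421, 520.27465964])]
163 [array([477.94778327, 446.62467924]), array([297.67873579, 531.16451563])]
```

```bash
python3 -c "
from h import *
im=snap('scene','s3');s=ctrl.get_state();c=ctrl.calibration('scene');K=np.array(c['intrinsics']);E=np.array(c['extrinsics'])
def pr(P):
    v=(E[:3,:3]@P+E[:3,3])*[1,-1,-1];q=K@v;return q[:2]/q[2]
R=Ro.from_quat(s['tcp_rot']).as_matrix()
for P in [(0,0,8),(0,0,0),(0,0,-10),(11,0,8),(11,0,0)]: print(P,((pr(s['eef_pos']+R@(np.array(P)/1000))-[250,140])*7).round())
cv2.imwrite('pics/s3c.png',cv2.resize(im[140:220,250:350,::-1],None,fx=7,fy=7,interpolation=cv2.INTER_CUBIC))
"
```

```text
(0, 0, 8) [266. 373.]
(0, 0, 0) [266. 358.]
(0, 0, -10) [267. 340.]
(11, 0, 8) [275. 387.]
(11, 0, 0) [275. 373.]
```

View pics/s3c.png

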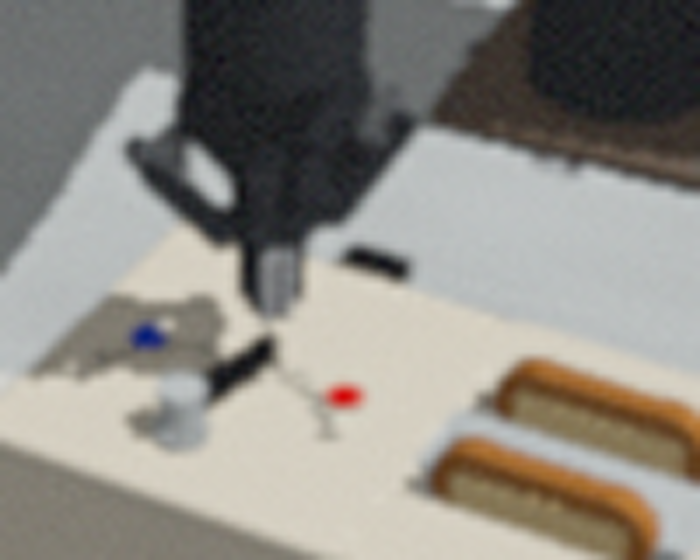

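The fingertips appear at about v=318 in this crop, about 35-40 mm higher than the stated tool geometry predicts. The wrist view agrees: the tip is about 32 mm above the reported TCP. So the tip is passing over the bar. I'll back off and go down 34 mm before pushing.

Request:
send_rows(steps=[[-0.022, 0, 0, 0, -1], [-0.043, 0, 0, 0, -1], [-0.043, 0, 0, 0, -1], [-0.043, 0, 0.012, 0, -1], [-0.043, 0, 0.022, 0, -1], [-0.043, 0, 0.029, 0, -1], [-0.043, 0, 0.034, 0, -1], [-0.043, 0, 0.034, 0, -1], [-0.043, 0, 0.034, 0, -1]])

```text
time: 5.4
eef_pos: [0.5735, -0.0052, 0.162]
tcp_rot: [0.922, 0.387, -0.0, -0.0]
contact_force: [0.3, -0.1, 0.1]
opening: -0.001
finger_force: 0.0
```

```bash
python3 -c "
from h import *
go(.6047,.0255,.162,45.6)
h=np.array([.6473,.0037,0])
im=snap('wrist','w4');r=redpos(im);print(barang(im,h),r,np.degrees(np.arctan2(*(r-h)[1::-1])))
cv2.imwrite('pics/w4c.png',cv2.resize(im[60:300,150:430,::-1],None,fx=2.5,fy=2.5,interpolation=cv2.INTER_CUBIC))
"
```

```text
t 5.4 pos [ 0.5735 -0.0052  0.162 ] head 45.51 F [ 0.3 -0.1  0.1] open -0.0
shift [ 0.0438  0.0007 -0.    ] turn -0.09
(np.float32(0.86175525), np.float64(160.5)) [0.59338386 0.05774539 0.1825    ] 134.9314094449561
```

Request:
send_rows(steps=[[0.006, 0, 0, 0, -1], [0.012, 0, 0, 0, -1], [0.018, 0, 0, 0, -1], [0.023, 0, 0, 0, -1], [0.028, 0, 0, 0, -1], [0.03, 0, 0, 0, -1], [0.03, 0, 0, 0, -1], [0.03, 0, 0, 0, -1]])

```text
time: 6.25
eef_pos: [0.5946, 0.0161, 0.1622]
tcp_rot: [0.922, 0.387, 0.0, 0.0]
contact_force: [0.8, 0.5, -0.2]
opening: -0.001
finger_force: 0.0
```

```bash
python3 -c "
from h import *
go(.6047,.0255,.162,45.6)
h=np.array([.6473,.0037,0])
im=snap('wrist','w5');r=redpos(im);print(barang(im,h),r,np.degrees(np.arctan2(*(r-h)[1::-1])))
cv2.imwrite('pics/w5c.png',cv2.resize(im[60:300,150:430,::-1],None,fx=2.5,fy=2.5,interpolation=cv2.INTER_CUBIC))
"
```

```text
t 6.25 pos [0.5946 0.0161 0.1622] head 45.49 F [ 0.8  0.5 -0.2] open -0.0
shift [0.0138 0.0006 0.0002] turn -0.11
(np.float32(0.8315864), np.float64(147.0)) [0.59335958 0.05781552 0.1825    ] 134.90715541439056
```

View pics/w5c.png

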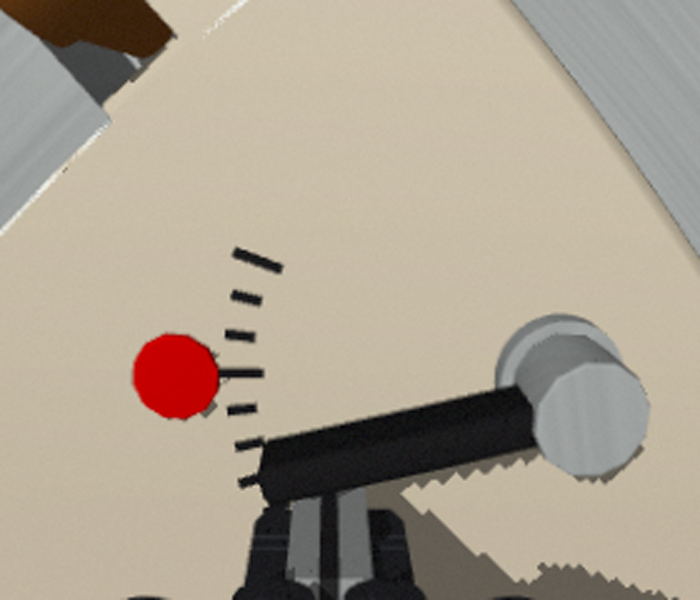

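The bar is turning and is now at about 147°, with its end at crop (265,470). The red dot is at (175,376) and the hub top at (591,420). I'll keep pushing.

```bash
python3 -c "
from h import *
p=lambda u,v:(150+u/2.5,60+v/2.5)
wang(p(591,420),p(271,484),p(175,376))"
```

```text
hub [0.6471 0.0041 0.206 ] tip [0.5986 0.0343 0.204 ] red [0.5933 0.0577 0.1825] bar 148.1 want 135.1 len 0.0571
```

Request:
send_rows(steps=[[0.003, 0, 0, 0, -1], [0.006, 0, 0, 0, -1], [0.007, 0, 0, 0, -1], [0.007, 0, 0, 0, -1], [0.007, 0, 0, 0, -1]])

```text
time: 6.8
eef_pos: [0.5994, 0.0211, 0.1621]
tcp_rot: [0.922, 0.387, 0.0, 0.0]
contact_force: [-0.7, 0.4, 0.4]
opening: -0.002
finger_force: 0.1
```

```bash
python3 -c "
from h import *
go(.6047,.0255,.162,45.6)
im=snap('wrist','w6');r=redpos(im)
for h in ([.6473,.0037,0],[.6463,.0035,0]):
  h=np.array(h);print(barang(im,h),np.degrees(np.arctan2(*(r-h)[1::-1])))
"
```

```text
t 6.8 pos [0.5994 0.0211 0.1621] head 45.49 F [-0.7  0.4  0.4] open -0.0
shift [0.0068 0.0006 0.0001] turn -0.11
(np.float32(0.79184467), np.float64(140.0)) 134.82384503793102
(np.float32(0.7831162), np.float64(138.5)) 134.18213017819
```

Request:
send_rows(steps=[[0.002, 0, 0, 0, -1], [0.004, 0, 0, 0, -1], [0.004, 0, 0, 0, -1], [0.004, 0, 0, 0, -1]])

```text
time: 7.25
eef_pos: [0.6023, 0.0239, 0.1622]
tcp_rot: [0.922, 0.387, 0.0, 0.0]
contact_force: [-0.5, 0.0, -0.3]
opening: 0.001
finger_force: 0.1
```

```bash
python3 -c "
from h import *
go(.6047,.0255,.162,45.6)
im=snap('wrist','w7');r=redpos(im)
for h in ([.6473,.0037,0],[.6463,.0035,0]):
  h=np.array(h);print(barang(im,h),np.degrees(np.arctan2(*(r-h)[1::-1])))
cv2.imwrite('pics/w7c.png',cv2.resize(im[60:300,150:430,::-1],None,fx=2.5,fy=2.5,interpolation=cv2.INTER_CUBIC))
"
```

```text
t 7.25 pos [0.6023 0.0239 0.1622] head 45.49 F [-0.5  0.  -0.3] open 0.0
shift [0.0028 0.0006 0.0002] turn -0.11
(np.float32(0.75822693), np.float64(135.0)) 134.74818992372298
(np.float32(0.73222184), np.float64(134.0)) 134.10563234181583
```

View pics/w7c.png

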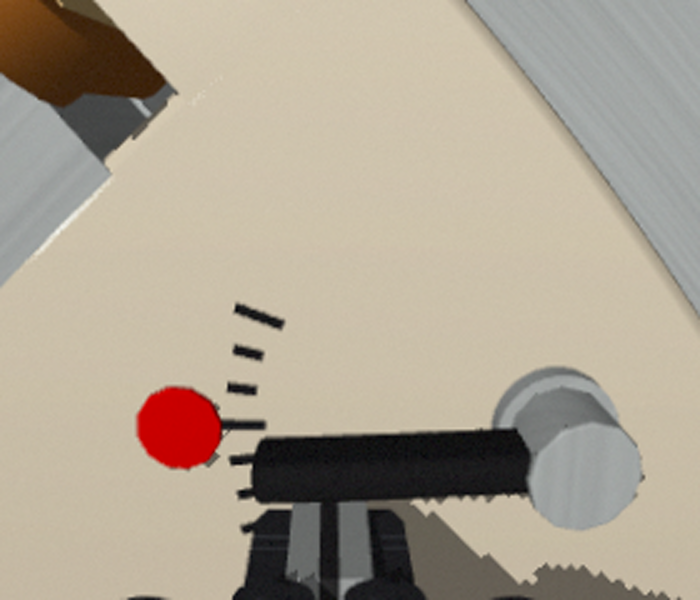

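Image budget is used up. In this view the bar end is at about (262,483), the hub top at (583,474) and the red dot at (180,428). I'll compute the bar's direction from its edges.

```bash
python3 -c "
from h import *
p=lambda u,v:(150+u/2.5,60+v/2.5)
im=cv2.imread('pics/w7.png')[:,:,::-1]
def edge(rows,z):
  P=np.array([won(q,z)[:2] for q in rows]);d=np.polyfit(P@[-.7071,.7071],P@[.7071,.7071],1);return d,135-np.degrees(np.arctan(d[0]))
# subpixel edges per column
g=im.max(2).astype(float);up=[];lo=[]
for c in range(262,352,4):
  col=g[:,c]; 
  v0=60+465/2.5; v0=int(v0)
  a=v0
  while col[a]<90:a-=1
  up.append((c,a+ (col[a]-90)/(col[a]-col[a+1])))
  if c>305:
    b=v0
    while col[b]<70:b+=1
    lo.append((c,b-(col[b]-70)/(col[b]-col[b-1])))
print(up[::5],lo[::3])
print(edge(up,.188),edge(lo,.204))
h=won(p(583,474),.206);r=redpos(im);print(h,r,h[:2]@[.7071,.7071],r[:2]@[.7071,.7071],np.degrees(np.arctan2(*(r-h)[1::-1])))
tk=[won(p(220,425),.18),won(p(265,425),.18)];print('tick',np.degrees(np.arctan2(*(tk[0]-tk[1])[1::-1])))
"
```

```text
[(262, np.float64(234.7037037037037)), (282, np.float64(234.09411764705882)), (302, np.float64(233.33)), (322, np.float64(232.4578313253012)), (342, np.float64(231.25))] [(306, np.float64(259.5)), (318, np.float64(258.5301204819277)), (330, np.float64(257.64)), (342, np.float64(257.3649635036496))]
(array([-0.04764923,  0.44194912]), np.float64(137.72803652241558)) (array([-0.04874716,  0.43537262]), np.float64(137.7907975472725))
[0.64741681 0.00485018 0.206     ] [0.59348574 0.05798937 0.1825    ] 0.46121799019417775 0.4606580498081524 135.42374713202034
tick 135.74272064159547
```

Request:
send_rows(steps=[[0.001, 0, 0, 0, -1], [0.002, 0, 0, 0, -1], [0.002, 0, 0, 0, -1], [0.002, 0, 0, 0, -1]])

```text
time: 7.7
eef_pos: [0.6035, 0.0253, 0.1622]
tcp_rot: [0.922, 0.387, 0.0, -0.0]
contact_force: [-1.3, 0.5, 1.1]
opening: -0.002
finger_force: 0.3
```

```bash
cat > m.py <<'E'
from h import *
im=snap('wrist','w8');go(.6047,.0255,.162,45.6)
r=redpos(im);h=np.array([.6474,.0045])
g=im.max(2).astype(float);s=ctrl.get_state();c_=ctrl.calibration('wrist')
v0=int(wproj([.6474-.035*.71,.0045+.035*.71,.197],s,c_)[0][1])
E=lambda rows,z:135-np.degrees(np.arctan(np.polyfit(*(np.array([won(q,z)[:2] for q in rows])@np.array([[-.7071,.7071],[.7071,.7071]])).T,1)[0]))
up=[];lo=[]
for c in range(264,350,4):
  col=g[:,c];a=v0
  while col[a]<90:a-=1
  up.append((c,a+(col[a]-90)/(col[a]-col[a+1])))
  if c>305:
    b=v0
    while col[b]<70:b+=1
    lo.append((c,b-(col[b]-70)/(col[b]-col[b-1])))
print('v0',v0,up[::7],lo[::4]);print('bar',E(up,.188),E(lo,.204),'want',np.degrees(np.arctan2(r[1]-h[1],r[0]-h[0])))
E
python3 m.py
```

```text
t 7.75 pos [0.6035 0.0253 0.1622] head 45.49 F [0.1 0.6 1. ] open 0.0
shift [0.0009 0.0007 0.0002] turn -0.11
v0 246 [(264, np.float64(234.44791666666666)), (292, np.float64(234.4468085106383)), (320, np.float64(234.320987654321)), (348, np.float64(233.27272727272728))] [(308, np.float64(260.68518518518516)), (324, np.float64(259.67605633802816)), (340, np.float64(259.4761904761905))]
bar 135.75464634027892 135.37962515935416 want 135.20748860756578
```

The pointer is at about 135.6°, against 135.3° wanted. I'll retract, rise and go to the lever.

Request:
send_rows(steps=[[-0.01, 0, 0, 0, -1], [-0.025, 0, 0, 0, -1], [-0.03, 0, 0, 0, -1], [-0.03, 0, -0.04, 0, -1], [-0.03, 0, -0.08, 0, -1], [-0.03, 0, -0.1, 0, -1], [-0.03, 0, -0.1, -130, -1], [-0.03, 0, -0.1, -130, -1], [-0.03, 0, -0.1, -130, -1], [-0.03, 0, -0.1, -130, -1], [-0.03, 0, -0.1, -130, -1], [-0.03, 0, -0.1, -130, -1]])

```text
time: 8.95
eef_pos: [0.5821, 0.0034, 0.2622]
tcp_rot: [0.66, 0.751, 0.0, 0.0]
contact_force: [-0.9, 0.2, 0.7]
opening: -0.001
finger_force: 0.0
```

```bash
python3 -c "
from h import *
go(.457,.0165,.262,176.1)"
```

```text
t 8.95 pos [0.5821 0.0034 0.2622] head 97.37 F [-0.9  0.2  0.7] open -0.0
shift [ 2.910e-02 -1.224e-01  1.000e-04] turn -78.73
```

Request:
send_rows(steps=[[0.029, -0.122, 0, -78.7, -1], [0.029, -0.122, 0, -78.7, -1], [0.029, -0.122, 0, -78.7, -1], [0.029, -0.122, 0, -78.7, -1], [0.029, -0.122, 0, -78.7, -1], [0.029, -0.122, 0, -78.7, -1], [0.029, -0.122, 0, -78.7, -1], [0.029, -0.122, 0, -78.7, -1], [0.029, -0.122, 0, -78.7, -1], [0.029, -0.122, 0, -78.7, -1], [0.029, -0.122, 0, -78.7, -1], [0.029, -0.122, 0, -78.7, -1]])

```text
time: 10.15
eef_pos: [0.4577, 0.0175, 0.2621]
tcp_rot: [0.038, 0.999, 0.0, 0.0]
contact_force: [0.5, 0.6, 0.7]
opening: -0.001
finger_force: 0.0
```

```bash
python3 -c "
from h import *
go(.457,.0165,.138,176.1)
im=ctrl.read_camera('top')
d=(im.max(2)<45)[235:280,255:295];v,u=np.nonzero(d);print(u.mean()+255 if len(u) else 0,v.mean()+235 if len(v) else 0,len(u))
im=snap('wrist','w9')
# black tab around expected top corners
s=ctrl.get_state();c=ctrl.calibration('wrist')
print(wproj([[.449,.0165,.16],[.467,.0155,.16],[.457,.0165,.294]],s,c))
"
```

```text
t 10.15 pos [0.4577 0.0175 0.2621] head 175.62 F [0.5 0.6 0.7] open -0.0
shift [ 0.0006 -0.0011  0.1241] turn -0.48
275.8048780487805 262.8617886178862 123
[[278.72741208 187.58478548]
 [279.1899757  207.44761447]
 [278.24973412 271.02967525]]
```

Request:
send_rows(steps=[[0, 0, 0.04, 0, -1], [0, 0, 0.08, 0, -1], [0, 0, 0.11, 0, -1], [0, 0, 0.122, 0, -1], [0, 0, 0.126, 0, -1], [0, 0, 0.13, 0, -1], [0, 0, 0.134, 0, -1], [0, 0, 0.138, 0, -1], [0, 0, 0.142, 0, -1], [0, 0, 0.142, 0, -1]])

```text
time: 11.25
eef_pos: [0.4587, 0.0175, 0.1206]
tcp_rot: [0.037, 0.999, -0.0, 0.001]
contact_force: [1.4, -0.9, 0.9]
opening: -0.001
finger_force: 0.7
```

Request:
send_rows(steps=[[0, 0, 0.004, 0, -1], [0, 0, 0.008, 0, -1], [0, 0, 0.012, 0, -1], [0, 0, 0.016, 0, -1], [0, 0, 0.02, 0, -1], [0, 0, 0.024, 0, -1], [0, 0, 0.027, 0, -1]])

```text
time: 11.95
eef_pos: [0.4577, 0.0177, 0.0926]
tcp_rot: [0.037, 0.999, 0.0, -0.0]
contact_force: [2.1, -0.2, 2.4]
opening: -0.001
finger_force: 1.3
```

```bash
python3 -c "
from h import *
go(.457,.0165,.083,176.1)
snap('scene','s10');snap('top','t10')"
```

```text
t 11.95 pos [0.4577 0.0177 0.0926] head 175.76 F [ 2.1 -0.2  2.4] open -0.0
shift [ 0.0006 -0.0012  0.0096] turn -0.34
```

Request:
send_rows(steps=[[0, 0, 0.003, 0, -1], [0, 0, 0.006, 0, -1], [0, 0, 0.008, 0, -1], [0, 0, 0.009, 0, -1], [0, 0, 0.009, 0, -1]])

```text
time: 12.55
eef_pos: [0.4569, 0.0178, 0.0867]
tcp_rot: [0.037, 0.999, 0.0, -0.002]
contact_force: [-8.9, 1.2, 18.9]
opening: 0.001
finger_force: 9.8
```

Request:
send_rows(steps=[[0, 0, 0.001, 0, -1], [0, 0, 0.002, 0, -1], [0, 0, 0.002, 0, -1]])

```text
time: 12.85
eef_pos: [0.4569, 0.0178, 0.0865]
tcp_rot: [0.036, 0.999, -0.0, -0.003]
contact_force: [-13.2, 1.7, 29.7]
opening: 0.003
finger_force: 14.9
```

The force rose to 30 N, so the lever is at its stop. I'll rise and check the lever's height with code.

Request:
send_rows(steps=[[0, 0, -0.004, 0, -1], [0, 0, -0.02, 0, -1], [0, 0, -0.06, 0, -1], [0, 0, -0.11, 0, -1], [0, 0, -0.16, 0, -1], [0, 0, -0.2, 0, -1], [0, 0, -0.2, 0, -1], [0, 0, -0.2, 0, -1]])

```text
time: 13.65
eef_pos: [0.4578, 0.0177, 0.2823]
tcp_rot: [0.037, 0.999, -0.0, 0.0]
contact_force: [-0.5, 0.3, -1.1]
opening: -0.0
finger_force: 0.0
```

```bash
python3 -c "
from h import *
go(.457,.0165,.083,176.1)
im=snap('wrist','w11');t=snap('top','t11');s=ctrl.get_state();c=ctrl.calibration('wrist')
cs=np.array([[.4489,.0337],[.4467,-.0002],[.4955,-.0035],[.4977,.0305]])
for z in (.16,.13,.12,.115,.11): print(z,wproj(np.c_[cs,[z]*4],s,c).round(1).tolist())
v,u=np.nonzero((im.max(2)<50)[90:260,200:360]);m=(im.max(2)<50).astype(np.uint8)
n,l,st,ce=cv2.connectedComponentsWithStats(m)
for i in range(1,n):
  if st[i,4]>60: print(st[i],ce[i].round(1))
"
```

```text
t 13.65 pos [0.4578 0.0177 0.2823] head 175.76 F [-0.5  0.3 -1.1] open -0.0
shift [ 0.0009 -0.0013  0.1993] turn -0.34
0.16 [[297.3, 183.2], [260.3, 183.6], [261.6, 233.1], [297.0, 232.8]]
0.13 [[295.8, 176.5], [262.1, 176.8], [263.2, 222.5], [295.6, 222.2]]
0.12 [[295.4, 174.5], [262.6, 174.9], [263.7, 219.4], [295.2, 219.1]]
0.115 [[295.2, 173.6], [262.9, 173.9], [263.9, 217.8], [295.0, 217.5]]
0.11 [[295.0, 172.7], [263.1, 173.0], [264.1, 216.4], [294.8, 216.1]]
[ 265  172   31   60 1405] [279.9 195.9]
[   66   254   432   166 41824] [279.8 363.8]
[552 274   8  17  81] [555.7 282.3]
[  0 397  12  14 109] [  4.9 403.3]
```

```bash
python3 -c "
from h import *
from plant import ctrl
c=ctrl.calibration('wrist');s=dict(ctrl.get_state())
def prof(f,col):
  g=cv2.imread(f'pics/{f}.png').max(2).astype(float);return g
for f,pos in (('w9',[.4577,.0175,.2621]),('w11',None)):
  g=prof(f,0);s2=dict(s)
  if pos: s2['eef_pos']=np.array(pos)
  # width at row of front
  for row in (180,190,200,205):
    r=g[row,235:325];d=np.nonzero(r<60)[0];print(f,row,(d.min()+235,d.max()+235,len(d)) if len(d) else None)
  print(f,'col',[int(x) for x in g[164:200:2,280]])
  for z in (.16,.125,.12,.115): print(z,'top L/R',wproj([[.4489,.0337,z],[.4467,-.0002,z]],s2,c).round(1).tolist(),'front bottom v',wproj([[.448,.0165,z-.012]],s2,c)[0,1].round(1))
# top camera front edge
for f in('top0','t10','t11'):
  g=cv2.imread(f'pics/{f}.png').max(2);print(f,[int(x) for x in g[240:274:1,272]])
"
```

```text
w9 180 None
w9 190 (np.int64(261), np.int64(298), 38)
w9 200 (np.int64(261), np.int64(298), 38)
w9 205 (np.int64(261), np.int64(298), 38)
w9 col [201, 204, 204, 206, 201, 204, 204, 201, 204, 201, 203, 45, 25, 31, 39, 35, 36, 39]
0.16 top L/R [[298.6, 186.6], [259.4, 187.0]] front bottom v 183.8
0.125 top L/R [[296.7, 178.1], [261.7, 178.4]] front bottom v 175.9
0.12 top L/R [[296.5, 177.0], [262.0, 177.4]] front bottom v 174.9
0.115 top L/R [[296.2, 176.0], [262.2, 176.3]] front bottom v 174.0
w11 180 (np.int64(265), np.int64(294), 30)
w11 190 (np.int64(265), np.int64(295), 31)
w11 200 (np.int64(265), np.int64(295), 31)
w11 205 (np.int64(265), np.int64(295), 31)
w11 col [193, 200, 194, 168, 26, 34, 37, 36, 38, 41, 38, 35, 37, 34, 36, 36, 34, 35]
0.16 top L/R [[297.3, 183.2], [260.3, 183.6]] front bottom v 180.7
0.125 top L/R [[295.6, 175.5], [262.4, 175.8]] front bottom v 173.5
0.12 top L/R [[295.4, 174.5], [262.6, 174.9]] front bottom v 172.6
0.115 top L/R [[295.2, 173.6], [262.9, 173.9]] front bottom v 171.7
top0 [193, 178, 92, 45, 49, 34, 31, 33, 35, 29, 37, 32, 33, 32, 34, 32, 30, 34, 31, 29, 28, 30, 7, 91, 161, 167, 156, 154, 156, 158, 164, 157, 159, 157]
t10 [70, 73, 70, 77, 82, 81, 79, 81, 81, 86, 84, 88, 88, 87, 84, 86, 82, 76, 79, 79, 76, 77, 74, 71, 71, 65, 64, 61, 53, 56, 27, 15, 34, 177]
t11 [87, 88, 87, 88, 89, 84, 84, 80, 79, 78, 77, 73, 73, 76, 72, 69, 68, 67, 65, 63, 62, 54, 55, 40, 22, 20, 1, 119, 171, 176, 177, 173, 173, 175]
```

The tab's edge and width match the fully-down height of 115 mm, and the hard stop was felt. The pointer was not touched after it was set, and the arm is clear.

```bash
python3 -c "
from plant import ctrl
print(ctrl.sign_off())"
```

```text
the job is handed in; nothing more can be done
None
```

I turned the pointer to within about half a degree of the red dot by camera measurement, then pushed the lever down to its stop, and handed the job in with the arm clear; I did not separately check the slices.

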